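Magnifier over the rack, analyser lid held open

ROBOT

A 6-joint arm with a two-finger parallel gripper is mounted at the origin on the work surface. World frame = base frame: x ahead of the robot, y to its left, z up, the work surface at z = 0. Lengths are in mm, angles in rad, forces in N, time in s.
With the tool pointing down it reaches from about 350 to 850 mm from the base axis. Payload 8.1 kg.
Tool frame: the origin (TCP) lies midway between the tips of the shut fingers; the grasp point (between the pads) lies 19 mm behind it (env.tcp_to_grasp is the distance from the TCP to the grasp point, in mm); z points along the fingers, y is the direction in which the jaws open and shut (so a half turn about z gives the same grasp; the last joint's range is limited). The gripper opens to 85 mm and grips with 20 to 120 N. Pads are 22 mm wide; open, the fingers measure 114 mm over their backs; the gripper's body (76 mm by 85 mm) begins 54 mm behind the grasp point. The pads swing forward as they close: fully open they stand 13 mm farther back than shut.
Start: joints at [-1.261, 0.13, 1.488, -0, 1.523, -0.085], TCP at [230.794, -553.841, 231.292] pointing down, gripper open.
Joint ranges: [-2.96, 2.96], [-0.89, 2.26], [0.02, 2.5], [-1.34, 4.48], [0, 2.73], [-2.66, 2.66]. Speed limits (rad/s): [2.39, 2.39, 2.79, 3.14, 3.14, 3.14].

INTERFACE

Orientations are given as a unit quaternion [w, x, y, z].
In Python, from rig import env, cams gives the robot as it stands.
- The arm moves only by the shell command python3 -m pendant 'ROWS' [FORCE]. ROWS is JSON, a list that holds one entry, the list of rows, each a list of 7 numbers: the shift along the tool's x, y, z scaled (see below), then the turn, a rotation vector about the tool's x, y, z scaled (see below), then the opening, from -1 (shut) to 1 (fully open). In form: [[[dx, dy, dz, ax, ay, az, gripper], ...]]. A call has 1 to 12 rows; each row shifts and turns the commanded pose from where the row before left it, along the tool's axes as they then stand; what a row does not reach is not made up. The controller multiplies each number of a shift by 0.25 m and each number of a turn by 5 degrees. A row lasts 1/8 s, in which the tool goes at most 62.5 mm and 10.7 degrees, less where a joint would pass 70% of its speed; a pose out of reach is approached as far as the arm can. A call with a number of a shift or a turn outside -1 to 1 is refused whole. A call with a gripper value outside its range is refused whole. The fingers move at their own pace and stop on an object; FORCE is the grip in N (left out, the last holds). Time passes only in rows, so rows that do not move let the fingers close. It gives the time, the measured TCP pose, the force and the opening at its end, in the units of the state.
- env.read_state(): the state, without advancing time (a new reading comes with each control period).
- cams.read_camera(name): name is "side" or "top"; returns the picture (384x512x3 uint8, blue, green, red); there is no depth.
- cams.camera_model(name): a dict with "camera_matrix" (3x3 intrinsics, pixels), "R" (3x3) and "t" (3): a world point X has camera coordinates R X + t. Camera axes: x right, y down, z forward; pixel columns grow to the right and rows downward; lengths in mm; the calibration is good to about 2 mm. A picture is of the moment at which its call begins. camera_model takes no time and is no camera call.
- env.hand_in(): hands the job in, once; it reports no verdict.
Trained networks look in the newest picture that a camera, given by its name, has taken for a name from the list of things; names that differ only in an ending like _2 or _b are one class to them, and where a whole thing is asked for, a point or a joint stands for the part that bears it (a point fixed in the world has none). Each returns a list of dicts, best first, with "confidence" (0 to 1); they miss things now and then, are a little off and sometimes report something else, mostly with a low value. They report only what shows in the picture. A call takes as long as a camera call.
- cams.boxes_of(label, camera): "rect" ([centre column, centre row, width, height] in pixels, round what is visible of it).
- cams.spot_point(label, camera): "uv" ([column, row] in pixels: a listed point, or the origin of a listed thing).
The state is a dict: "time": time; "joint_positions": joint angles; "qvel": joint speeds; "joint_efforts": joint torques, N m; "tool_pos": TCP position; "eef_rot": TCP orientation; "force": force on the tool from outside, world axes, zero at the start; "torque": the same for the moment, N m; "gripper_width": finger opening in mm.
Only numpy, scipy, OpenCV 4.12 (cv2) and the standard library are available. Lean on these libraries where they do the work, as an engineer would, in place of code of your own. Each camera call takes 0.05 s, during which the arm holds its last target. There are 200 camera calls.

TASK

I am about to load the sample tubes. First swing the magnifier away from the analyser, round to the tube rack, so that its lens is centred over the rack and stays there; then raise the analyser's grey lid by its handle bar and hold it open with the gripper at 60 degrees, give or take 5. Finish while still holding the lid steady at that angle: it falls shut if let go; leave the bottles, vials and calculator where they are.

Things in the scene. Friction and masses are not known exactly. Their poses are not given: they have to be found in the camera images.
- analyser: Bench analyser, fixed, white and grey, 260 mm deep (x), 360 mm wide (y), deck 95 mm high. Origin on the table, 120 mm behind its front face; +x points away from that face, +y to the left seen from the robot. Right half: keypad (104 mm high), small tilted screen (to 165 mm). Left half: sample bay under the grey lid; a blue housing, 125 mm high, behind the lid.
- lid (a joint): Opening angle of the lid, rad: 0 shut, 1.047 = 60 degrees, stop at 1.5. The hinge is free: the lid falls shut unless carried. Grey plate 135 mm (hinge to front edge) x 150 mm wide x 10 mm thick, 0.25 to 0.5 kg, over the left half of the analyser (centre line at y = +70 mm in the analyser's frame).
- lid_handle (a point): Middle of the lid's handle: round steel bar, 12 mm diameter, 120 mm long, parallel to the hinge, 50 mm in front of the lid's front edge on a 10 mm stay at each end (44 mm gap behind it). Lid shut: 101 mm above the table and 50 mm ahead of the analyser's front, free space below and ahead: it can be pinched from above. Axes turn with the lid; shut: x from handle to hinge, y along the bar, z up.
- lid_hinge (a point): Point on the lid's hinge axis, at the middle of the lid's far edge, 96 mm above the table; the axis is parallel to the analyser's y axis. The handle is 185 mm from it and 5 mm above it (z in the lid's frame) with the lid shut; opening lifts the handle and carries it back over the hinge, away from the robot.
- stand: Magnifier stand, fixed: dark round foot 110 mm in diameter and a 20 mm post. Origin on the table at the post's axis, which is the swing axis of the magnifier arm.
- magnifier (a joint): Swing angle of the magnifier arm, rad, about the upright post: 0 when the arm points along the stand's own -x; grows as the lens swings to the robot's left (clockwise from above); stops at -1.5 and 1.5. Stiff: 0.55 N m to turn (about 4 N at 130 mm from the post), and it stays where it is left. It starts over or just beside the analyser's lid.
- lens (a point): Centre of the magnifier's round lens, 220 mm from the post axis, 300 mm above the table, in a white ring of 116 mm outer diameter, 16 mm thick. A round aluminium arm, 16 mm diameter, joins the ring to the post at the same height; it is bare from 18 to 160 mm from the post axis. The hub on the post (36 mm diameter) tops at 316 mm. x points from the lens along the arm to the post.
- rack: White rack with sample tubes, fixed, 65 mm (x) x 130 mm (y), 56 mm high, tube caps up to 94 mm. Origin on the table under its middle. It stands under the circle that the lens can swing through, to the left of the stand.
- reagent_a: White plastic reagent bottle, 42 mm diameter, 78 mm tall, coloured screw cap; stands at the front left corner of the analyser. Loose bystander. Origin at the centre of its underside.
- reagent_b: Same kind of white reagent bottle (42 x 78 mm), near the middle of the bench. Loose bystander. Origin at the centre of its underside.
- reagent_c: Same kind of white reagent bottle (42 x 78 mm), beside the last. Loose bystander. Origin at the centre of its underside.
- vial_a: Small amber vial with black cap, 26 mm diameter, 42 mm tall, in front of the analyser's keypad half. Loose bystander. Origin at the centre of its underside.
- vial_b: Second amber vial, same size, near the first. Loose bystander. Origin at the centre of its underside.
- wash_bottle: Tall white bottle, 72 mm diameter, 165 mm tall, in front of the rack, to the left. Loose bystander. Origin at the centre of its underside.
- calculator: Black pocket calculator lying flat, 150 x 85 x 14 mm, at the right front. Loose bystander. Origin at the centre of its underside.

How it is judged:
By the outcome, as a careful person would: the job done as asked, in the order asked, and still so for the second after the job is handed in, while the arm keeps its last pose, push and grip.
It also fails if it takes over 64 s, if anything falls off the work surface, if the arm or the gripper's body presses on something with over 40 N, if the wrist force passes 120 N, or if a joint passes its speed limit or range.

## Working session

There is one attempt and no reset: what is moved stays moved. The work goes in short steps, Python scripts to look and compute and a shell command to move; the robot and the scene stay as the last step left them, time stands still between calls to the robot, and variables do not carry over. Pictures are saved under pics/ and viewed, about 8 in all and at most 12, crops included, and the job is handed in when it is done.

```bash
ls; mkdir -p pics
python3 - <<'E'
from rig import env,cams
import cv2,numpy as np
s=env.read_state(); print(s)
for n in("side","top"):
    im=cams.read_camera(n); cv2.imwrite(f"pics/{n}0.png",im)
    m=cams.camera_model(n); print(n,np.round(m["camera_matrix"],1).tolist(),np.round(m["R"],3).tolist(),np.round(m["t"],1).tolist())
    for l in["analyser","lid_handle","lid_hinge","stand","lens","rack","wash_bottle","reagent_a","vial_a"]:
        print(l,[(np.round(d["uv"],1).tolist(),round(d["confidence"],2)) for d in cams.spot_point(l,n)[:3]])
E
```

```text
pics
{'time': 0.0, 'joint_positions': array([-1.26142953e+00,  1.31177843e-01,  1.48927116e+00,  1.82997507e-05,
        1.52297052e+00, -8.53945017e-02]), 'qvel': array([ 3.19126534e-05,  8.63678620e-04, -9.52532898e-04, -1.96956275e-03,
        1.30963588e-03,  1.60724275e-04]), 'joint_efforts': array([-4.03447684e-04, -5.69404364e+01, -5.00553453e+01, -2.29592606e-04,
        1.48297870e-02, -2.14115829e-05]), 'tool_pos': array([ 230.61884679, -553.32840416,  230.23890985]), 'eef_rot': array([-9.08732913e-04,  9.80583278e-01,  1.96100994e-01, -9.29964358e-05]), 'force': array([ 0.48090699, -0.45176203, -1.13924089]), 'torque': array([-0.01320462,  0.02287901, -0.00505562]), 'gripper_width': 85.29005250827825}
side [[398.4, 0.0, 253.3], [0.0, 398.4, 189.0], [0.0, 0.0, 1.0]] [[-0.87, -0.493, 0.006], [-0.32, 0.556, -0.767], [0.375, -0.669, -0.641]] [424.8, 371.9, 947.5]
analyser [([241.9, 206.5], 0.96)]
lid_handle [([280.8, 213.3], 0.71), ([157.6, 352.2], 0.64), ([241.0, 206.6], 0.55)]
lid_hinge [([223.7, 198.7], 0.57), ([340.5, 180.2], 0.36)]
stand [([159.4, 278.5], 0.86)]
lens [([226.6, 172.8], 0.56)]
rack [([153.0, 352.2], 0.72), ([263.3, 344.6], 0.62)]
wash_bottle []
reagent_a [([265.9, 265.4], 0.83), ([264.8, 345.6], 0.76), ([281.7, 316.4], 0.7)]
vial_a [([228.3, 170.3], 0.71), ([305.3, 212.6], 0.61), ([308.3, 200.9], 0.58)]
top [[426.2, 0.0, 255.3], [0.0, 426.2, 189.9], [0.0, 0.0, 1.0]] [[0.028, -1.0, -0.004], [-0.988, -0.027, -0.151], [0.151, 0.009, -0.989]] [-125.2, 575.3, 1514.6]
analyser [([275.9, 174.6], 0.71)]
lid_handle [([257.3, 218.3], 0.89)]
lid_hinge [([254.7, 166.9], 0.8)]
stand [([182.2, 161.3], 0.67), ([257.4, 217.8], 0.16)]
lens [([221.3, 181.4], 0.58), ([257.7, 167.5], 0.54)]
rack [([132.5, 193.3], 0.95)]
wash_bottle []
reagent_a [([226.5, 218.8], 0.47), ([193.7, 253.5], 0.46), ([169.4, 253.0], 0.44)]
vial_a [([297.2, 223.7], 0.62), ([320.2, 218.8], 0.48)]
```

```bash
cat > h.py <<'E'
from rig import env,cams
import cv2,numpy as np
def atz(n,uv,z):
    m=cams.camera_model(n);R=np.array(m["R"]);t=np.array(m["t"])
    d=R.T@np.linalg.solve(np.array(m["camera_matrix"]),[*uv,1]);c=-R.T@t
    return np.round(c+d*(z-c[2])/d[2],1)
def px(n,X):
    m=cams.camera_model(n);p=np.array(m["camera_matrix"])@(np.array(m["R"])@np.array(X,float)+m["t"]);return np.round(p[:2]/p[2],1)
E
python3 - <<'E'
from h import *
for l,z,t,s in[("analyser",0,(275.9,174.6),(241.9,206.5)),("handle",101,(257.3,218.3),(280.8,213.3)),("hinge",96,(254.7,166.9),(223.7,198.7)),("stand",0,(182.2,161.3),(159.4,278.5)),("lens",300,(221.3,181.4),(226.6,172.8)),("rack",0,(132.5,193.3),(153,352.2))]:
    print(l,atz("top",t,z),atz("side",s,z))
a=cv2.imread("pics/top0.png")[100:300,90:390];b=cv2.imread("pics/side0.png")
cv2.imwrite("pics/t0.png",cv2.resize(a,None,fx=2.66,fy=2.66,interpolation=cv2.INTER_CUBIC));cv2.imwrite("pics/s0.png",cv2.resize(b,None,fx=1.5,fy=1.5))
E
```

```text
analyser [ 645.8 -184.9    0. ] [ 642.3 -195.     0. ]
handle [ 469.9 -119.4  101. ] [ 472.6 -131.6  101. ]
hinge [ 653.3 -105.1   96. ] [ 653. -108.   96.]
stand [687.4 172.1   0. ] [688.7 169.    0. ]
lens [562.8  -6.7 300. ] [ 5.651e+02 -5.000e-01  3.000e+02]
rack [559.5 352.3   0. ] [564.2 341.5   0. ]
```

View pics/t0.png

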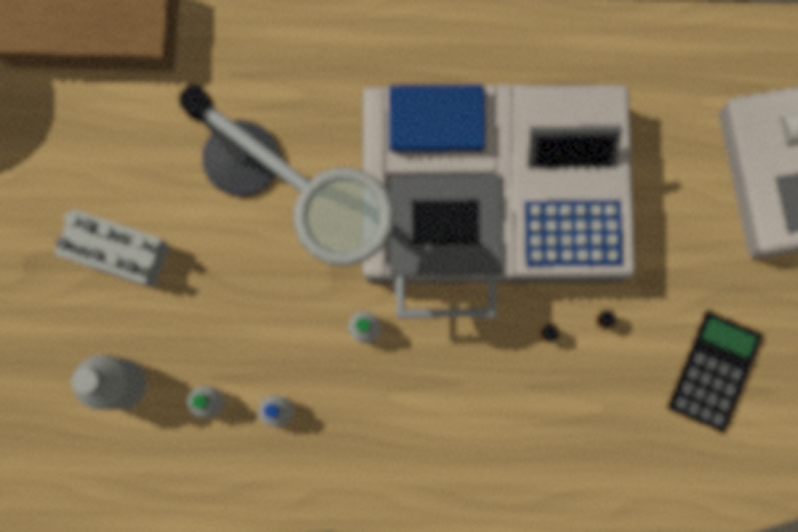

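View pics/s0.png

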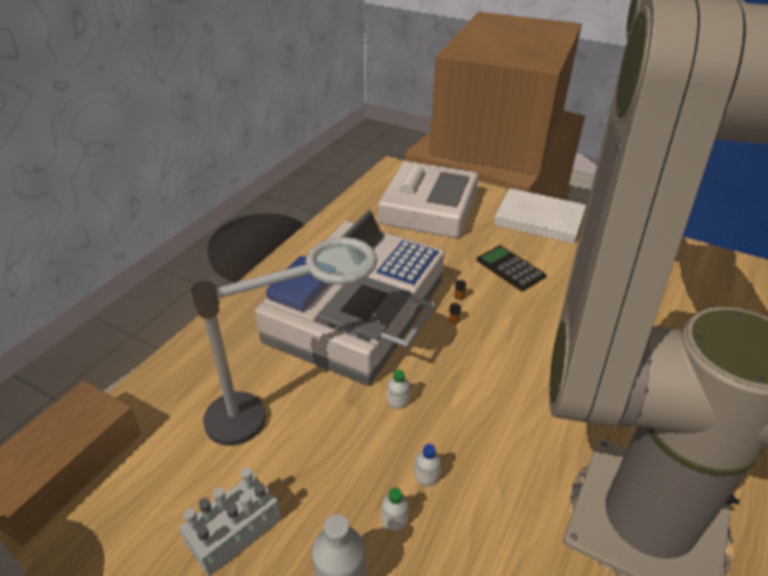

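```bash
cat >> h.py <<'E'
from scipy.spatial.transform import Rotation as Ro
def Rt():
    q=env.read_state()["eef_rot"];return Ro.from_quat([q[1],q[2],q[3],q[0]])
def to(P):
    "shift to world point P in tool axes, units of 0.25 m"
    s=env.read_state();d=np.array(P)-s["tool_pos"];print("units",np.round(Rt().inv().apply(d)/250,4),"mm",np.round(d,1))
E
python3 - <<'E'
from h import *
f=lambda x,y:(x/2.66+90,y/2.66+100)
g=lambda x,y:(x/1.5,y/1.5)
print("hub",atz("top",f(197,99),312),atz("side",g(206,290),316))
print("lens",atz("top",f(343,217),300),atz("side",g(342,261),300))
print("arm pts",atz("top",f(240,128),300),atz("top",f(280,164),300))
print("bar",atz("top",f(400,315),101),atz("top",f(495,314),101),atz("side",g(388,339),101),atz("side",g(432,303),101))
print("front",atz("top",f(365,278),95),atz("top",f(632,276),95))
print("rack top",atz("top",f(68,213),56),atz("top",f(160,240),56),atz("top",f(150,284),56),atz("top",f(58,253),56))
s=env.read_state();to([s["tool_pos"][0],s["tool_pos"][1],390]);to([623,80,390])
E
```

```text
hub [693.9 174.1 312. ] [684.6 178.3 316. ]
lens [5.621e+02 5.000e-01 3.000e+02] [559.6   1.8 300. ]
arm pts [663.8 124.7 300. ] [622.3  76.  300. ]
bar [467.8 -60.5 101. ] [ 472.6 -184.8  101. ] [503.  -54.9 101. ] [ 475.8 -186.1  101. ]
front [516.  -12.3  95. ] [ 528.5 -364.8   95. ]
rack top [598.7 400.8  56. ] [564.9 272.2  56. ] [504.2 281.9  56. ] [543.1 410.2  56. ]
units [ 0.     -0.     -0.6349] mm [  0.    0.  158.7]
units [ 2.4233 -1.737  -0.6348] mm [392.2 633.8 158.7]
```

```bash
python3 -m pendant '[[[0,0,-0.212,0,0,0,1],[0,0,-0.212,0,0,0,1],[0,0,-0.212,0,0,0,1],[0.2,-0.144,0,0,0,0,1],[0.2,-0.144,0,0,0,0,1],[0.2,-0.144,0,0,0,0,1],[0.2,-0.144,0,0,0,0,1],[0.2,-0.144,0,0,0,0,1],[0.2,-0.144,0,0,0,0,1],[0.2,-0.144,0,0,0,0,1],[0.2,-0.144,0,0,0,0,1],[0.2,-0.144,0,0,0,0,1]]]' 20
python3 -m pendant '[[[0.2,-0.144,0,0,0,0,1],[0.2,-0.144,0,0,0,0,1],[0.2,-0.144,0,0,0,0,1],[0,0,0,0,0,-1,1],[0,0,0,0,0,-1,1],[0,0,0,0,0,-1,1],[0,0,0,0,0,-1,1],[0,0,0,0,0,-1,1],[0,0,0,0,0,-1,1],[0,0,0,0,0,-1,1],[0,0,0,0,0,-1,1],[0,0,0,0,0,-1,1]]]'
python3 -m pendant '[[[0,0,0,0,0,-1,1],[0,0,0,0,0,-1,1],[0,0,0,0,0,-1,1],[0,0,0,0,0,-1,1],[0,0,0,0,0,-1,1],[0,0,0,0,0,-1,1],[0,0,0,0,0,-1,1],[0,0,0,0,0,-1,1],[0,0,0,0,0,-1,1],[0,0,0,0,0,-1,1],[0,0,0,0,0,-1,1],[0,0,0,0,0,-1,1]]]'
python3 -m pendant '[[[0,0,0,0,0,-1,1],[0,0,0,0,0,-1,1],[0,0,0,0,0,-1,1],[0,0,0,0,0,-1,1],[0,0,0,0,0,-1,1],[0,0,0,0,0,-1,1],[0,0,0,0,0,-1,1],[0,0,0,0,0,-1,1],[0,0,0,0,0,-1,1],[0,0,0,0,0,-1,1],[0,0,0,0,0,-1,1],[0,0,0,0,0,-1,1]]]'
```

```text
time: 2.5
tool_pos: [522.3, -79.8, 390.6]
eef_rot: [0.0, 0.981, 0.196, 0.0]
force: [1.3, 0.4, -0.6]
gripper_width: 85.8
time: 4.0
tool_pos: [618.5, 75.7, 390.3]
eef_rot: [-0.0, 0.83, 0.558, -0.0]
force: [0.4, 0.1, 0.4]
gripper_width: 85.3
time: 5.5
tool_pos: [618.5, 75.7, 390.3]
eef_rot: [-0.0, 0.44, 0.898, 0.0]
force: [0.7, 0.3, 0.3]
gripper_width: 85.3
time: 7.0
tool_pos: [618.5, 75.7, 390.3]
eef_rot: [0.0, -0.068, 0.998, 0.0]
force: [0.1, 0.1, -0.0]
gripper_width: 85.3
```

```bash
python3 -m pendant '[[[0,0,0,0,0,-1,1],[0,0,0,0,0,-1,1],[0,0,0,0,0,-1,1],[0,0,0,0,0,-1,1],[0,0,0,0,0,-1,1],[0,0,0,0,0,-1,1],[0,0,0,0,0,-1,1],[0,0,0,0,0,-1,1],[0,0,0,0,0,-1,1],[0,0,0.05,0,0,-0.3,1],[0,0,0.07,0,0,0,1]]]'
python3 - <<'E'
from h import *
print(np.degrees(env.read_state()["joint_positions"]).round(),Rt().as_matrix()[:,0].round(3))
a=cv2.resize(cams.read_camera("side")[100:300,90:340],None,fx=3,fy=3,interpolation=cv2.INTER_CUBIC);cv2.imwrite("pics/s1.png",a)
for r in(0,60,120,200): print(r,3*(px("side",[688-.588*r,172-.809*r,300])-[90,100]))
E
```

```text
time: 8.38
tool_pos: [618.6, 75.7, 359.3]
eef_rot: [0.0, -0.454, 0.891, -0.0]
force: [0.3, -0.0, -0.5]
gripper_width: 85.6
[   2.   10.   69.   -0.  101. -142.] [-0.587 -0.81  -0.   ]
0 [148.2 290.1]
60 [226.5 269.1]
120 [301.5 249. ]
200 [397.2 223.5]
```

View pics/s1.png

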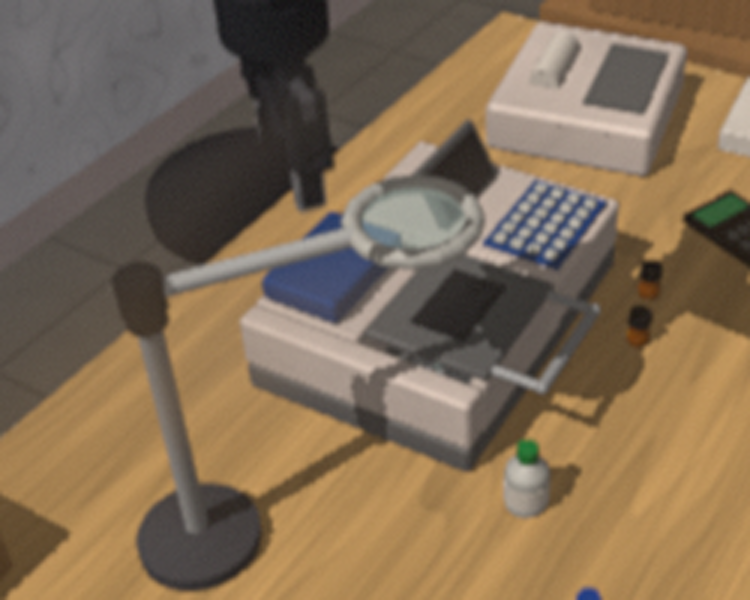

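The gripper hovers over the arm, whose axis passes (301,249) as predicted. The lens is at (413,220) and the hub at (142,295), so I descend and pinch.

```bash
python3 -m pendant '[[[0,0,0.1,0,0,0,1],[0,0,0.1,0,0,0,1],[0,0,0.113,0,0,0,1],[0,0,0,0,0,0,-1],[0,0,0,0,0,0,-1],[0,0,0,0,0,0,-1],[0,0,0,0,0,0,-1],[0,0,0,0,0,0,-1],[0,0,0,0,0,0,-1],[0,0,0,0,0,0,-1]]]' 30
python3 -m pendant '[[[0,0,0,0,0,0,-1],[0,0,0,0,0,0,-1]]]'
```

```text
time: 9.68
tool_pos: [619.2, 75.6, 283.6]
eef_rot: [0.001, -0.455, 0.891, -0.001]
force: [1.5, -1.0, 5.9]
gripper_width: 14.8
time: 9.93
tool_pos: [619.2, 75.6, 283.7]
eef_rot: [0.001, -0.455, 0.891, -0.001]
force: [0.6, -1.2, 6.1]
gripper_width: 15.0
```

```bash
python3 -m pendant '[[[-0.0018,0.042,0,0,0,1,-1],[-0.0018,0.042,0,0,0,1,-1],[-0.0018,0.042,0,0,0,1,-1],[-0.0018,0.042,0,0,0,1,-1]]]'
python3 -m pendant '[[[-0.0018,0.042,0,0,0,1,-1],[-0.0018,0.042,0,0,0,1,-1],[-0.0018,0.042,0,0,0,1,-1],[-0.0018,0.042,0,0,0,1,-1],[-0.0018,0.042,0,0,0,1,-1],[-0.0018,0.042,0,0,0,1,-1]]]'
```

```text
time: 10.42
tool_pos: [590.3, 105.5, 283.7]
eef_rot: [0.002, -0.292, 0.956, -0.001]
force: [4.3, -1.2, 4.5]
gripper_width: 14.6
time: 11.18
tool_pos: [569.0, 164.8, 283.6]
eef_rot: [0.001, -0.035, 0.999, -0.0]
force: [-0.8, -2.1, 7.3]
gripper_width: 14.4
```

```bash
python3 -m pendant '[[[-0.0018,0.042,0,0,0,1,-1],[-0.0018,0.042,0,0,0,1,-1],[-0.0018,0.042,0,0,0,1,-1],[-0.0018,0.042,0,0,0,1,-1],[-0.0018,0.042,0,0,0,1,-1],[-0.0018,0.042,0,0,0,1,-1],[-0.0018,0.042,0,0,0,1,-1],[-0.0018,0.042,0,0,0,1,-1],[-0.0018,0.042,0,0,0,1,-1],[-0.0018,0.042,0,0,0,1,-1]]]'
python3 - <<'E'
from h import *
x=Rt().as_matrix()[:,0];print("ang",np.degrees(np.arctan2(x[1],x[0])),np.degrees(env.read_state()["joint_positions"]).round())
for n,c in(("top",(80,100)),("side",(60,180))):
    im=cams.read_camera(n);cv2.imwrite(f"pics/{n}2.png",cv2.resize(im[c[1]:c[1]+200,c[0]:c[0]+200],None,fx=2.9,fy=2.9,interpolation=cv2.INTER_CUBIC))
    print(n,"lens",[(atz(n,d["uv"],300),round(d["confidence"],2)) for d in cams.spot_point("lens",n)],"rack",[(atz(n,d["uv"],0),round(d["confidence"],2)) for d in cams.spot_point("rack",n)])
E
```

```text
time: 12.42
tool_pos: [603.5, 262.5, 283.6]
eef_rot: [-0.001, 0.39, 0.921, 0.001]
force: [-9.7, 6.4, 9.3]
gripper_width: 14.9
ang 134.12842075717748 [ 19.  16.  71.   0.  94. -25.]
top lens [(array([532.1, 331. , 300. ]), 0.56)] rack [(array([557. , 346.5,   0. ]), 0.56)]
side lens [(array([531.9, 333.8, 300. ]), 0.89)] rack [(array([553.8, 341.7,   0. ]), 0.78)]
```

View pics/top2.png

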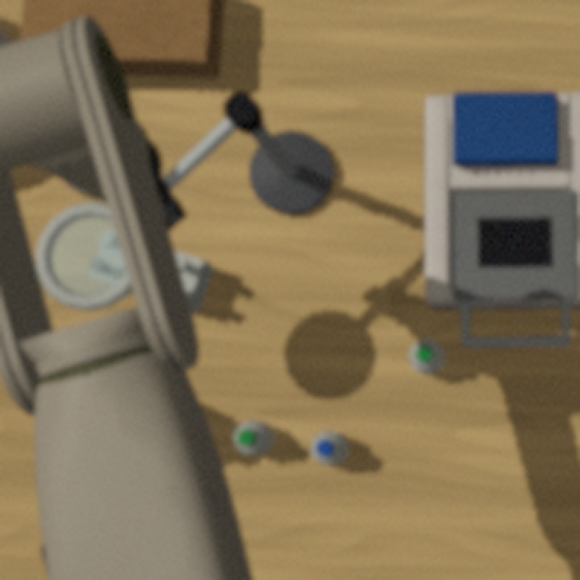

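View pics/side2.png

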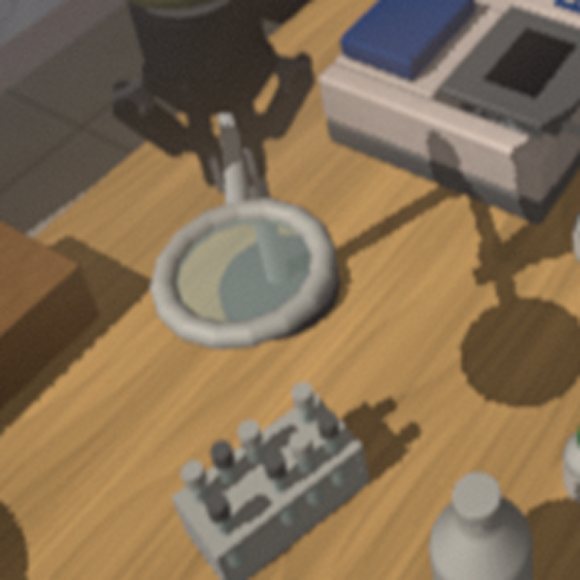

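The lens is at about (532,332) and the rack centre at about (557,345), so 7° of swing remain.

```bash
python3 -m pendant '[[[-0.0009,0.021,0,0,0,0.5,-1],[-0.0009,0.021,0,0,0,0.5,-1],[-0.0007,0.017,0,0,0,0.4,-1],[0,0,0,0,0,0,-1]]]'
python3 - <<'E'
from h import *
x=Rt().as_matrix()[:,0];print("ang",np.degrees(np.arctan2(x[1],x[0])))
for n in("top","side"):
    im=cams.read_camera(n)
    print(n,"lens",[(atz(n,d["uv"],300),round(d["confidence"],2)) for d in cams.spot_point("lens",n)],"rack",[(atz(n,d["uv"],0),round(d["confidence"],2)) for d in cams.spot_point("rack",n)],"stand",[(atz(n,d["uv"],0),round(d["confidence"],2)) for d in cams.spot_point("stand",n)])
E
```

```text
time: 13.22
tool_pos: [614.9, 273.0, 283.7]
eef_rot: [-0.002, 0.444, 0.896, 0.002]
force: [-8.5, 11.4, 7.3]
gripper_width: 14.7
ang 127.32215656307753
top lens [(array([551.4, 351. , 300. ]), 0.66)] rack [(array([565.2, 349.4,   0. ]), 0.66)] stand [(array([685.1, 183.4,   0. ]), 0.68)]
side lens [(array([550.6, 348.9, 300. ]), 0.93)] rack [(array([554.8, 344.8,   0. ]), 0.81), (array([ 477.8, -334.8,    0. ]), 0.59), (array([ 453. , -262.8,    0. ]), 0.37)] stand [(array([679.8, 175.9,   0. ]), 0.82)]
```

```bash
python3 -m pendant '[[[0,0,0,0,0,0,0.6],[0,0,0,0,0,0,0.6],[0,0,0,0,0,0,0.6],[0,0,0,0,0,0,0.6],[0,0,0,0,0,0,0.6],[0,0,-0.1,0,0,0,0.6],[0,0,-0.15,0,0,0,0.6],[0,0,-0.18,0,0,0,0.6]]]'
python3 -m pendant '[[[0,0,0,0,0,1,-0.1],[0,0,0,0,0,1,-0.1],[0,0,0,0,0,1,-0.1],[0,0,0,0,0,1,-0.1],[0,0,0,0,0,1,-0.1],[0,0,0,0,0,1,-0.1],[0,0,0,0,0,1,-0.1]]]'
python3 - <<'E'
from h import *
x=Rt().as_matrix()[:,0];print("ang",np.degrees(np.arctan2(x[1],x[0])))
to([430,-122,390])
E
```

```text
time: 14.62
tool_pos: [616.1, 268.9, 389.6]
eef_rot: [-0.001, 0.445, 0.895, -0.001]
force: [0.3, 0.9, -0.5]
gripper_width: 68.6
time: 15.5
tool_pos: [616.5, 269.0, 389.5]
eef_rot: [-0.0, 0.695, 0.719, -0.0]
force: [0.2, 0.4, 0.2]
gripper_width: 38.6
ang 91.94934420601138
units [-1.5379 -0.7988 -0.0018] mm [-186.5 -391.     0.5]
```

Now move across (7 rows) and tilt 30°.

```bash
python3 -m pendant '[[[-0.192,-0.1,0,0,0,0,-0.1],[-0.192,-0.1,0,0,0,0,-0.1],[-0.192,-0.1,0,0,0,0,-0.1],[-0.192,-0.1,0,0,0,0,-0.1],[-0.192,-0.1,0,0,0,0,-0.1],[-0.192,-0.1,0,0,0,0,-0.1],[-0.192,-0.1,0,0,0,0,-0.1],[-0.192,-0.1,0,0,0,0,-0.1]]]'
python3 -m pendant '[[[0,0,0.1,-1,0,0,-0.1],[0,0,0.1,-1,0,0,-0.1],[0,0,0.1,-1,0,0,-0.1],[0,0,0.1,-1,0,0,-0.1],[0,0,0,-1,0,0,-0.1],[0,0,0,-1,0,0,-0.1]]]'
python3 - <<'E'
from h import *
print(Rt().as_matrix().round(3).tolist(),np.degrees(env.read_state()["joint_positions"]).round())
for n in("top","side"):
    im=cams.read_camera(n);cv2.imwrite(f"pics/{n}3.png",im)
    for l,z in(("lens",300),("rack",0),("stand",0),("lid_handle",101),("lid_hinge",96)): print(n,l,[(atz(n,d["uv"],z),round(d["confidence"],2)) for d in cams.spot_point(l,n)[:2]])
a=cv2.imread("pics/side3.png")[60:380,60:460];cv2.imwrite("pics/s3.png",cv2.resize(a,None,fx=1.87,fy=1.87,interpolation=cv2.INTER_CUBIC))
E
```

```text
time: 16.5
tool_pos: [429.8, -123.4, 389.8]
eef_rot: [0.0, 0.694, 0.72, 0.0]
force: [1.3, 0.1, -0.9]
gripper_width: 38.0
time: 17.25
tool_pos: [443.8, -121.4, 290.8]
eef_rot: [0.181, 0.67, 0.695, 0.187]
force: [-0.6, -0.2, 0.7]
gripper_width: 38.4
[[-0.037, 0.864, 0.502], [0.999, 0.032, 0.018], [-0.0, 0.502, -0.865]] [-36. -47. 127.  19.  76. -39.]
top lens [(array([ 618.8, -114. ,  300. ]), 0.6), (array([347.5,  61. , 300. ]), 0.53)]
top rack [(array([563.2, 341.7,   0. ]), 0.64)]
top stand [(array([681.6, 172.2,   0. ]), 0.64), (array([606.8, 461.5,   0. ]), 0.22)]
top lid_handle [(array([ 475.4, -129.4,  101. ]), 0.9)]
top lid_hinge [(array([ 653.4, -110.8,   96. ]), 0.85)]
side lens [(array([547.4, 342.9, 300. ]), 0.77)]
side rack [(array([551.2, 344.1,   0. ]), 0.84), (array([ 473.1, -333.3,   -0. ]), 0.41)]
side stand [(array([689.2, 174.7,   0. ]), 0.72)]
side lid_handle [(array([ 475.1, -130.2,  101. ]), 0.67)]
side lid_hinge [(array([ 648.7, -112.5,   96. ]), 0.7)]
```

View pics/s3.png

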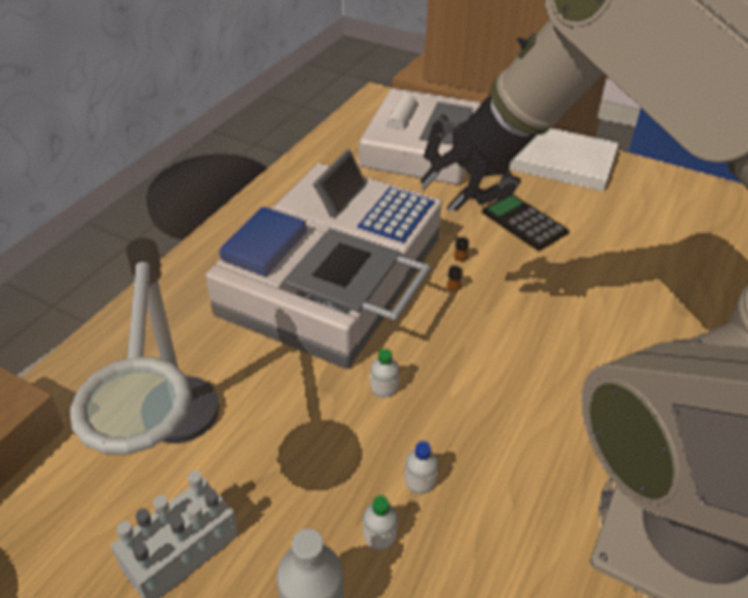

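Full-frame side view: the magnifier stands over the rack (ring at crop (130,404), rack at (175,540)), and the bystanders look untouched. Joint 2 is near its limit at this tilt, so I'll go back to 10° of tilt and let the round bar turn in the pads.

```bash
python3 -m pendant '[[[0,0,0,1,0,0,-0.1],[0,0,0,1,0,0,-0.1],[0,0,0,1,0,0,-0.1],[0,0,0,1,0,0,-0.1]]]'
python3 - <<'E'
from h import *
M=Rt().as_matrix();print(M.round(3).tolist(),np.degrees(env.read_state()["joint_positions"]).round())
H=np.array([472,-125,101]);to(H-50*M[:,2]);to(H+19*M[:,2])
im=cv2.imread("pics/top3.png")
print("ring px pred",[px("top",[*p,300]) for p in((549,346),(555,345))],atz("side",(60+130/1.87,60+404/1.87),300))
cv2.imwrite("pics/t3.png",cv2.resize(im[120:240,80:300],None,fx=3.6,fy=3.6,interpolation=cv2.INTER_CUBIC))
E
```

```text
time: 18.35
tool_pos: [444.1, -121.5, 291.1]
eef_rot: [0.06, 0.691, 0.718, 0.062]
force: [-1.0, 0.4, 0.9]
gripper_width: 38.9
[[-0.037, 0.985, 0.171], [0.999, 0.037, 0.006], [-0.0, 0.171, -0.985]] [-25. -25. 109.   4.  88. -27.]
units [-0.0179 -0.0206  0.5681] mm [  19.4   -3.8 -140.8]
units [-0.0179 -0.0206  0.8441] mm [  31.1   -3.4 -208.8]
ring px pred [array([106. , 182.7]), array([106.4, 180.8])] [552.5 349.4 300. ]
```

View pics/t3.png

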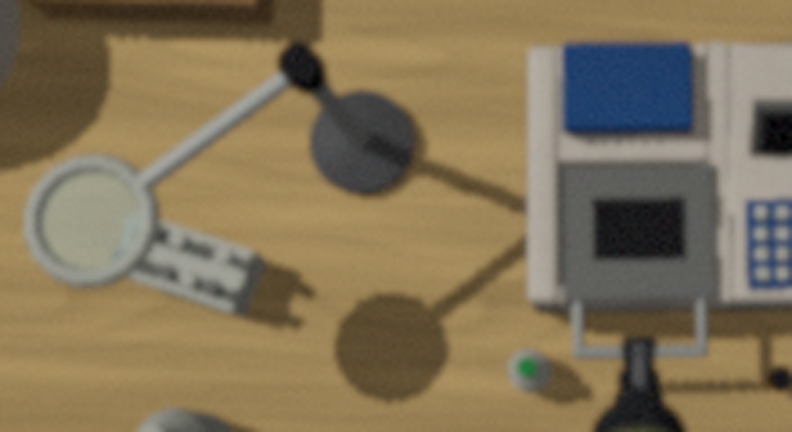

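Top view: ring centre (91,220) in the crop, about (555,347), which is over the rack centre. The bar runs from (577,350) to (707,352) with the gripper centred on it. I descend now.

```bash
python3 -m pendant '[[[-0.006,-0.007,0.19,0,0,0,-0.1],[-0.006,-0.007,0.19,0,0,0,-0.1],[-0.006,-0.007,0.19,0,0,0,-0.1]]]' 25
python3 - <<'E'
from h import *
a=cams.read_camera("side")[140:280,220:370];cv2.imwrite("pics/s4.png",cv2.resize(a,None,fx=4,fy=4,interpolation=cv2.INTER_CUBIC))
M=Rt().as_matrix();s=env.read_state();print(s["tool_pos"],s["gripper_width"]);to(np.array([472,-125,101])+19*M[:,2])
E
```

```text
time: 18.73
tool_pos: [463.9, -125.2, 148.2]
eef_rot: [0.061, 0.691, 0.717, 0.063]
force: [0.8, -0.7, -0.4]
gripper_width: 38.3
[ 460.52598869 -123.6543877   140.78072992] 38.220571959350295
units [-0.0077  0.0187  0.2405] mm [ 14.6  -1.2 -58.5]
```

View pics/s4.png

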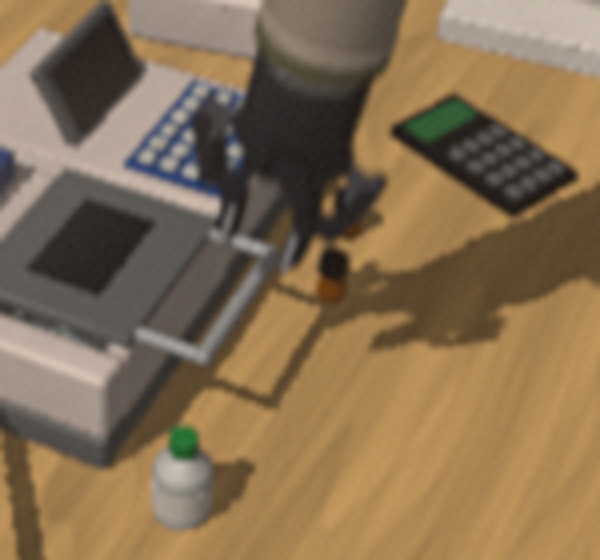

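Side view: the jaws straddle the bar line, with tips at crop (228,225) and (285,262) and the bar from (205,355) to (270,255). No contact yet, so I lower and pinch.

```bash
python3 -m pendant '[[[-0.003,0.009,0.12,0,0,0,-0.1],[-0.003,0.009,0.12,0,0,0,-0.1],[0,0,0,0,0,0,-0.1]]]' 25
python3 -m pendant '[[[0,0,0,0,0,0,-1],[0,0,0,0,0,0,-1],[0,0,0,0,0,0,-1],[0,0,0,0,0,0,-1],[0,0,0,0,0,0,-1],[0,0,0,0,0,0,-1]]]' 25
python3 - <<'E'
from h import *
M=Rt().as_matrix();s=env.read_state();print("grasp",s["tool_pos"]-19*M[:,2],s["force"])
for n in("side","top"):
    cams.read_camera(n)
    for l in("lid_handle","lid_hinge"): print(n,l,[(atz(n,d["uv"],98),round(d["confidence"],2)) for d in cams.spot_point(l,n)[:1]])
E
```

```text
time: 19.15
tool_pos: [476.9, -125.4, 89.4]
eef_rot: [0.058, 0.691, 0.718, 0.062]
force: [-0.2, -0.2, 0.0]
gripper_width: 38.4
time: 19.9
tool_pos: [475.3, -126.5, 91.7]
eef_rot: [0.058, 0.691, 0.718, 0.06]
force: [-22.1, -1.0, 10.5]
gripper_width: 11.0
grasp [ 472.15566629 -126.65423227  110.43603216] [-22.1047543   -0.96886687  10.5471099 ]
side lid_handle [(array([ 479.1, -133.5,   98. ]), 0.92)]
side lid_hinge [(array([ 657.5, -123. ,   98. ]), 0.6)]
top lid_handle [(array([332.8, 183.8,  98. ]), 0.22)]
top lid_hinge [(array([374. , 302.2,  98. ]), 0.66)]
```

Gripped, but the bar sits about 9 mm toward the tips and the hand is about 3 mm too far in x. Regrasping.

```bash
python3 -m pendant '[[[0,0,0,0,0,0,-0.2],[0,0,0,0,0,0,-0.2],[-0.0,-0.014,0.018,0,0,0,-0.2],[0,0,0.018,0,0,0,-0.2],[0,0,0,0,0,0,-1],[0,0,0,0,0,0,-1],[0,0,0,0,0,0,-1],[0,0,0,0,0,0,-1],[0,0,0,0,0,0,-1]]]' 25
python3 - <<'E'
from h import *
M=Rt().as_matrix();s=env.read_state();G=s["tool_pos"]-19*M[:,2];print("grasp",G,s["force"],s["gripper_width"])
# plan: lid k*5 deg, tool tilt 10 -> -14
L0=np.arctan2(5,185);r=np.hypot(185,5)
def pose(k):
    th=np.radians(5*k)+L0;t=np.radians(10-2*k)
    g=np.array([185-r*np.cos(th),r*np.sin(th)-5]);z=np.array([np.sin(t),-np.cos(t)]);y=np.array([np.cos(t),np.sin(t)])
    return g+19*z,y,z
for k in range(12):
    p,y,z=pose(k);q=pose(k+1)[0]-p;print(k,np.round([q@y/250,q@z/250],4))
E
```

```text
time: 21.32
tool_pos: [476.8, -126.1, 82.0]
eef_rot: [0.061, 0.691, 0.717, 0.063]
force: [4.6, 2.6, -2.3]
gripper_width: 11.2
grasp [ 473.51557761 -126.26716265  100.69460039] [ 4.6085206   2.56659252 -2.32968142] 11.203761013983405
0 [ 0.013  -0.0627]
1 [ 0.0163 -0.0618]
2 [ 0.0195 -0.0607]
3 [ 0.0226 -0.0595]
4 [ 0.0257 -0.0581]
5 [ 0.0287 -0.0565]
6 [ 0.0316 -0.0548]
7 [ 0.0344 -0.0529]
8 [ 0.0371 -0.0509]
9 [ 0.0398 -0.0488]
10 [ 0.0422 -0.0465]
11 [ 0.0446 -0.0441]
```

```bash
python3 -m pendant '[[[0,0.013,-0.0627,0.4,0,0,-1],[0,0.0163,-0.0618,0.4,0,0,-1],[0,0.0195,-0.0607,0.4,0,0,-1],[0,0.0226,-0.0595,0.4,0,0,-1]]]'
python3 -m pendant '[[[0,0.0257,-0.0581,0.4,0,0,-1],[0,0.0287,-0.0565,0.4,0,0,-1],[0,0.0316,-0.0548,0.4,0,0,-1],[0,0.0344,-0.0529,0.4,0,0,-1]]]'
```

```text
time: 21.82
tool_pos: [487.0, -125.9, 144.9]
eef_rot: [0.012, 0.694, 0.72, 0.012]
force: [8.2, 1.8, -7.3]
gripper_width: 11.3
time: 22.32
tool_pos: [517.0, -124.7, 199.2]
eef_rot: [-0.038, 0.693, 0.719, -0.039]
force: [0.5, 1.1, -2.7]
gripper_width: 10.6
```

```bash
python3 -m pendant '[[[0,0.0371,-0.0509,0.4,0,0,-1],[0,0.0398,-0.0488,0.4,0,0,-1],[0,0.0422,-0.0465,0.4,0,0,-1],[0,0.0446,-0.0441,0.4,0,0,-1],[0,0,0,0,0,0,-1],[0,0,0,0,0,0,-1]]]' 40
python3 - <<'E'
from h import *
M=Rt().as_matrix();s=env.read_state();G=s["tool_pos"]-19*M[:,2];print("grasp",G,s["force"],s["gripper_width"])
h=np.array([473.5+184.8,96]);print("angle z",np.degrees(np.arcsin((G[2]-96)/185.07))-1.55,"atan",np.degrees(np.arctan2(G[2]-96,h[0]-G[0]))-1.55)
for n,c in(("top",(80,90)),("side",(60,100))):
    im=cams.read_camera(n);cv2.imwrite(f"pics/{n}5.png",cv2.resize(im[c[1]:c[1]+220,c[0]:c[0]+290],None,fx=2.7,fy=2.7,interpolation=cv2.INTER_CUBIC))
    for l,z in(("lens",300),("rack",0),("lid_handle",256)): print(n,l,[(atz(n,d["uv"],z),round(d["confidence"],2)) for d in cams.spot_point(l,n)[:1]])
E
```

```text
time: 23.08
tool_pos: [564.6, -123.0, 241.0]
eef_rot: [-0.085, 0.689, 0.714, -0.089]
force: [-6.5, 2.0, 8.4]
gripper_width: 10.7
grasp [ 569.18845194 -122.87229974  259.46236529] [-6.48110012  2.02468608  8.36447734] 10.656488992059698
angle z 60.48645886791199 atan 59.8529794349141
top lens [(array([557.2, 356.1, 300. ]), 0.64)]
top rack [(array([567.8, 341.2,   0. ]), 0.79)]
top lid_handle [(array([ 562.3, -119. ,  256. ]), 0.63)]
side lens [(array([552.3, 349.9, 300. ]), 0.76)]
side rack [(array([554.5, 334.5,   0. ]), 0.9)]
side lid_handle [(array([ 577.5, -137.7,  256. ]), 0.54)]
```

View pics/side5.png

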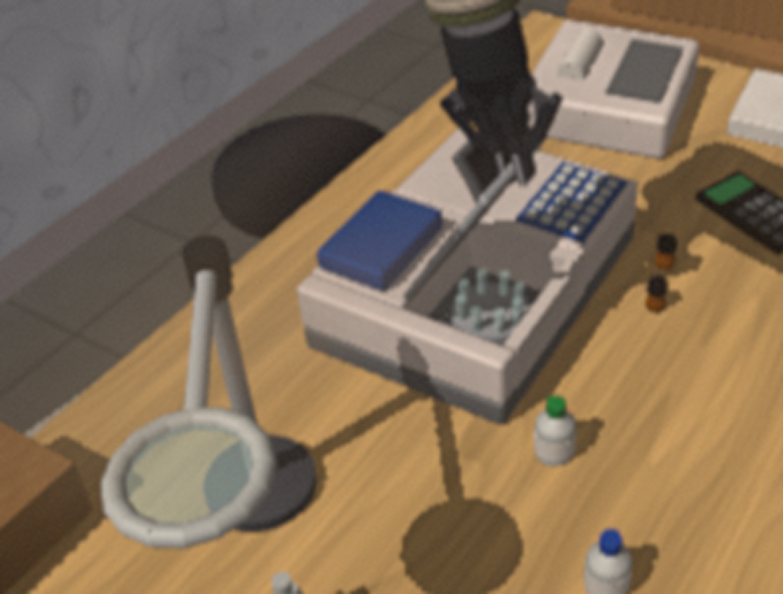

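View pics/top5.png

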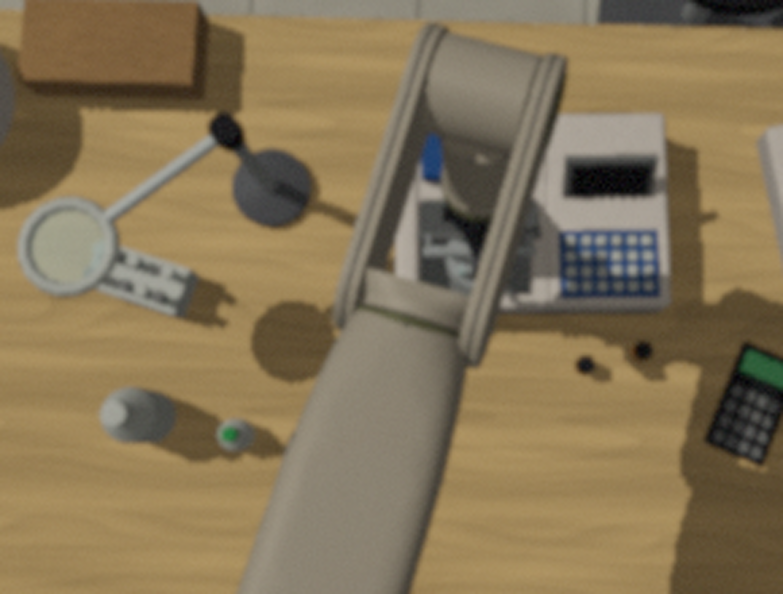

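The lid is at about 60° by height and by arc. The lens ring is at (69,246) in the top crop, unchanged and over the rack, and the bottles and vials are still standing. I hold briefly, check, then hand in.

```bash
python3 -m pendant '[[[0,0,0,0,0,0,-1],[0,0,0,0,0,0,-1],[0,0,0,0,0,0,-1],[0,0,0,0,0,0,-1]]]' 40 && python3 -c "
from h import *
M=Rt().as_matrix();s=env.read_state();G=s['tool_pos']-19*M[:,2];print(G,s['force'],abs(s['qvel']).max())
print(env.hand_in())"
```

```text
time: 23.98
tool_pos: [564.3, -123.0, 240.9]
eef_rot: [-0.085, 0.689, 0.714, -0.089]
force: [-5.9, 2.7, 7.0]
gripper_width: 10.5
[ 568.93229838 -122.8418062   259.32316873] [-5.9006438   2.74110129  6.99719279] 0.0015502798406259559
the job is handed in; nothing more can be done
None
```

I swung the magnifier round to the rack, then raised the analyser's lid to about 60° and handed the job in at 24 s with the gripper still holding it. No verdict was reported.

- **Magnifier:** I pinched its arm, swung it about 107° and let go. In the top view the lens stayed at about (555, 347). My averaged rack centre is about (557, 345). Individual network readings scattered, and in the last pictures they put lens and rack 15–18 mm apart. I went by the average and the ring's position in the picture.
- **Lid:** I regrasped the bar once because the first pinch was about 9 mm too shallow. In the last detailed check the angle came out at 60.5° from the bar's height and 59.9° from the arc about the hinge. In the final reading the bar had moved less than 0.3 mm, the wrist force was about 10 N, and the arm was still.
- **Bystanders:** Every bottle, vial and the calculator that showed in the last pictures was standing as before. I did not measure their positions.

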